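# Load the vanity tray and hold the cubby gate open

### The job

Lay the pill case and the lens case flat in the slate tray, one in each pocket, both turned so that their coral tabs point to the tray's lilac edge, and let go of them. Then swing the cubby's frosted gate open and keep holding it open at 60 degrees with the fingers, so that I can slide the tray in: the gate springs shut if let go, so finish while still holding it. Leave the tray where it stands and do not disturb the atomizer, brush cup or tumbler.

Things in the scene. Friction and masses are not known exactly. Their poses are not given: they have to be found in the camera images.
- tray: Slate tray, loose, 0.6 kg, 134 (x) by 114 (y) by 9 mm high; origin at the centre of its underside. Floor 3 mm thick, walls 5 mm thick rising 6 mm above it. A 16 mm wide rib along y parts two pockets, each 54 (x) by 104 mm (y) inside. The -y edge is lilac; the tray is turned at most 15 degrees, so that edge faces about to the robot's right (-y)
- pocket_near (a point): centre of the floor of the pocket nearer the robot, at (-35, 0, 3) mm in the tray's frame
- pocket_far (a point): centre of the floor of the other pocket, at (35, 0, 3) mm in the tray's frame
- pill_case: Closed nickel pill case, loose, about 0.07 kg, lying flat, any heading: block 70 (x) by 30 (y) by 20 mm high, origin at the centre of its underside. A coral tab 14 mm wide sticks out 12 mm at its +x end, 7 to 13 mm up. Grip across the 30 mm width, fingertips about 9 mm above the underside to pass over the tray's walls
- pill_tab (a point): outer end of the pill case's coral tab, at (47, 0, 10) mm in the case's frame
- lens_case: Closed clear-plastic contact lens case, loose, about 0.04 kg, lying flat, any heading: block 70 (x) by 30 (y) by 20 mm high with a white and a blue round cap, 4 mm high, on top (blue nearer the tab); origin at the centre of its underside. Same coral tab at its +x end as the pill case; grip it the same way
- lens_tab (a point): outer end of the lens case's coral tab, at (47, 0, 10) mm in the case's frame
- cubby: Fixed marble cubby 160 (x) by 220 (y) by 170 mm high, origin at the centre of its underside; its front (-x face) is closed by the gate
- gate_leaf: Frosted acrylic gate leaf (nickel strip along its top), 7 by 200 mm, 23 to 165 mm above the counter. Origin on the hinge axis at counter height; it runs along its own +y, outer face to its own -x. An upright nickel post, 12 mm thick, 95 to 195 mm up, stands 42 mm out near the free end on stubs (up to 144 mm): pinch its top from above, it can turn between the fingers
- gate_grip (a point): grip point on the axis of the gate's nickel post, 15 mm below its top, at 180 mm above the counter; at (-42, 180, 180) mm in the gate leaf's frame. It moves with the gate
- gate_hinge (a point): point on the gate's vertical hinge axis (at the robot's right-hand, -y, side of the cubby front), 180 mm above the counter
- gate (a joint): opening angle of the gate, rad: 0 is shut; grows as the free end swings out towards the robot (counter-clockwise from above), stops at 1.6. A spring shuts it with 0.11 N m when shut, 0.34 N m at 60 degrees (1.047 rad), about 2 N at the post; no catch
- atomizer: Bystander: lilac glass atomizer, 52 mm diameter, 86 mm high, origin at the centre of its underside; to the right of the cubby front
- brush_cup: Bystander: pink ceramic cup with makeup brushes, 72 mm diameter, 150 mm high with the brushes, origin under its centre; between the tray and the cubby, farther back
- tumbler: Bystander: white ceramic tumbler, 72 mm diameter, 95 mm high, origin under its centre; left of the tray

How it is judged:
By the outcome, as a careful person would: the job done as asked, in the order asked, and still so for the second after the job is handed in, while the arm keeps its last pose, push and grip.
It also fails if it takes over 64 s, if anything falls off the work surface, if the arm or the gripper's body presses on something with over 40 N, if the wrist force passes 120 N, or if a joint passes its speed limit or range.

### The arm

A 6-joint arm with a two-finger parallel gripper is mounted at the origin on the work surface. World frame = base frame: x ahead of the robot, y to its left, z up, the work surface at z = 0. Lengths are in m, angles in rad, forces in N, time in s.
With the tool pointing down it reaches from about 0.3 to 0.75 m from the base axis. Payload 8.5 kg.
Tool frame: the origin (TCP) lies at the very end of the fingers, on their centre line; the grasp point (between the pads) lies behind it (ctrl.pinch_z is the z of the grasp point in the tool frame, in m); z points along the fingers, y is the line along which they close (so a half turn about z gives the same grasp; the last joint's range is limited). The gripper opens to 88 mm and grips with 3 to 60 N. Pads are 18 mm wide; open, the fingers measure 123 mm over their backs; the gripper's body (75 mm by 187 mm) begins 45 mm behind the grasp point.
Start: joints at [1.034, 0.381, 1.297, -0, 1.464, -0.215], TCP at [0.174, 0.522, 0.239] pointing down, gripper open.
Joint ranges: [-3.11, 3.11], [-0.89, 2.33], [0.22, 2.48], [-1.42, 4.56], [0.17, 2.85], [-2.88, 2.88]. Speed limits (rad/s): [2.39, 2.39, 3.14, 3.14, 3.14, 3.14].

### API

Orientations are given as a rotation vector (axis times angle).
In Python, from plant import ctrl gives the robot as it stands.
- The arm moves only by the shell command python3 -m handwheel 'ROWS'. ROWS is JSON, a list of rows, each a list of 5 numbers: the finger opening in mm, from 0 to 88.1, then the shift along the tool's x, y, z in mm, then the turn about the tool's z in degrees. A call has 1 to 5 rows; each row is the pose to reach, as a shift and turn from the pose commanded when the call began, along the tool's axes at that moment; what a row does not reach only later rows make up. A row lasts 1/10 s, in which the tool goes at most 50 mm and 8.59 degrees, less where a joint would pass 70% of its speed; a pose out of reach is approached as far as the arm can. A call with a gripper value outside its range is refused whole. The fingers move at their own pace and stop on an object; the grip force is fixed at half the most. Time passes only in rows, so rows that repeat a pose let the fingers close. It gives the time, the measured TCP pose, the force, the opening and the grip force at its end, in the units of the state.
- ctrl.sense(): the state, without advancing time (a new reading comes with each control period).
- ctrl.camera(name): name is "side" or "top"; returns a dict with "img" (400x640x3 uint8, red, green, blue), "vertical_fov" (degrees; the focal length in pixels is half the picture's height over the tangent of half this angle, whatever the lens; pixels are square), "cx", "cy" (the principal point, pixels), "xyz" and "orientation" of the camera in the world. Camera axes: x right, y down, z forward; pixel columns grow to the right and rows downward; lengths in m; the calibration is good to about 2 mm. A picture is of the moment at which its call begins. There is no depth.
- ctrl.hand_in(): hands the job in; it is judged then, once.
Trained networks look in a picture, given as the dict that the camera call returned (one of the last four; its "shot" number tells which), for a name from the list of things; names that differ only in an ending like _2 or _b are one class to them, and where a whole thing is asked for, a point or a joint stands for the part that bears it (a point fixed in the world has none). Each returns a list of dicts, best first, with "p" (0 to 1); they miss things now and then, are a little off and sometimes report something else, mostly with a low value. They report only what shows in the picture. A call takes as long as a camera call.
- ctrl.recognise(picture, target): "bbox" ([left, top, right, bottom] in pixels, round what is visible of it).
- ctrl.regions_of(picture, target): "mask" (400x640 bool, what is visible of it) and "bbox" ([left, top, right, bottom] in pixels, round what is visible of it).
- ctrl.spot_point(picture, target): "location" ([column, row] in pixels: a listed point, or the origin of a listed thing).
The state is a dict: "clock": time; "qpos": joint angles; "qvel": joint speeds; "tau": joint torques, N m; "tool_pos": TCP position; "tool_rot": TCP orientation; "contact_force": force on the tool from outside, world axes, zero at the start; "wrist_torque": the same for the moment, N m; "grip_width": finger opening in m; "grip_force": force on a finger pad.
Only numpy, scipy, OpenCV 4.12 (cv2) and the standard library are available. Lean on these libraries where they do the work, as an engineer would, in place of code of your own. Each camera call takes 0.05 s, during which the arm holds its last target. There are 200 camera calls.

## Working session

There is one attempt and no reset: what is moved stays moved. The work goes in short steps, Python scripts to look and compute and a shell command to move; the robot and the scene stay as the last step left them, time stands still between calls to the robot, and variables do not carry over. Pictures are saved under pics/ and viewed, at most 10 in all, crops included, and the job is handed in when it is done.

```bash
mkdir -p pics; ls; cat > h.py <<'E'
import numpy as np, cv2
from scipy.spatial.transform import Rotation as R
from plant import ctrl
def cam(name,save=None):
    p=ctrl.camera(name)
    if save: cv2.imwrite('pics/'+save,p['img'][:,:,::-1])
    return p
def orient(p):
    o=np.array(p['orientation'],float)
    return o if o.shape==(3,3) else R.from_rotvec(o).as_matrix()
def f(p): return p['img'].shape[0]/2/np.tan(np.radians(p['vertical_fov'])/2)
def ray(p,uv):
    d=np.array([(uv[0]-p['cx'])/f(p),(uv[1]-p['cy'])/f(p),1.]); return orient(p)@d
def at_z(p,uv,z):
    d=ray(p,uv); c=np.array(p['xyz']); return c+d*(z-c[2])/d[2]
def proj(p,X):
    q=orient(p).T@(np.array(X)-p['xyz']); return np.array([p['cx']+f(p)*q[0]/q[2],p['cy']+f(p)*q[1]/q[2]])
E
python3 - <<'E'
from h import *
np.set_printoptions(precision=4,suppress=True)
s=ctrl.sense(); print(s['clock'],s['tool_pos'],R.from_rotvec(s['tool_rot']).as_matrix(),s['grip_width'],ctrl.pinch_z)
t=cam('top','top1.png'); d=cam('side','side1.png')
for p in (t,d): print({k:v for k,v in p.items() if k!='img'})
zs=dict(pocket_near=.003,pocket_far=.003,tray=0,pill_case=0,pill_tab=.01,lens_case=0,lens_tab=.01,gate_grip=.18,gate_hinge=.18,gate_leaf=0,cubby=0,atomizer=0,brush_cup=0,tumbler=0)
for n,z in zs.items():
  for p,l in((t,'top'),(d,'side')):
    r=ctrl.spot_point(p,n)
    for k in r[:2]: print(n,l,round(k['p'],2),np.round(k['location'],1),at_z(p,k['location'],z))
E
```

```text
pics
0.0 [0.1738 0.5215 0.2381] [[-0.9487  0.3163 -0.0007]
 [ 0.3163  0.9487 -0.0013]
 [ 0.0003 -0.0015 -1.    ]] 0.08784204572703419 -0.0187
{'vertical_fov': 54.21339518429755, 'cx': 325.28173048637683, 'cy': 204.8853056203167, 'xyz': array([0.3097, 0.0184, 1.3722]), 'orientation': array([-2.0603,  2.159 , -0.2278]), 'shot': 1}
{'vertical_fov': 51.78568717961211, 'cx': 318.6234984911214, 'cy': 200.8044140136477, 'xyz': array([ 0.2153, -0.6226,  0.8834]), 'orientation': array([-2.2904,  0.6227, -0.2419]), 'shot': 2}
pocket_near top 0.93 [271.6 215.6] [0.5753 0.2012 0.003 ]
pocket_near top 0.5 [260.3 263.8] [0.4068 0.2434 0.003 ]
pocket_near side 0.65 [293. 199.] [0.583  0.1834 0.003 ]
pocket_far top 0.86 [275. 194.] [0.654  0.1875 0.003 ]
pocket_far top 0.48 [260.8 265.3] [0.4015 0.2417 0.003 ]
pocket_far side 0.73 [310.3 192.4] [0.642  0.1816 0.003 ]
tray top 0.7 [274.2 204.9] [0.6145 0.1916 0.    ]
tray side 0.7 [301.3 191.5] [ 0.6216  0.2021 -0.    ]
pill_case top 0.52 [263.7 262.8] [0.4099 0.232  0.    ]
pill_case side 0.86 [226.6 210.8] [0.3923 0.243  0.    ]
pill_case side 0.62
[... 883 characters left out ...]
 [0.3239 0.0694 0.18  ]
gate_leaf top 0.7 [417.2 188.7] [ 0.6502 -0.3273  0.    ]
gate_leaf side 0.68 [424.8 321.4] [ 0.661  -0.3298  0.    ]
cubby top 0.92 [390.7 165. ] [ 0.7443 -0.2388  0.    ]
cubby side 0.59 [426. 275.] [ 0.7487 -0.2314  0.    ]
atomizer top 0.77 [436.  235.5] [ 0.4771 -0.3772  0.    ]
atomizer side 0.78 [380.3 381.7] [ 0.4896 -0.3893  0.    ]
brush_cup top 0.75 [308.1 161.2] [0.7733 0.0637 0.    ]
brush_cup top 0.17 [319.9 243. ] [0.4698 0.0335 0.    ]
brush_cup side 0.91 [368.9 201.1] [ 0.7767  0.0611 -0.    ]
tumbler top 0.59 [209.3 205.3] [0.624  0.4247 0.    ]
tumbler side 0.69 [211.5 212.4] [0.3516 0.2597 0.    ]
tumbler side 0.59 [271.  153.4] [0.622 0.42  0.   ]
```

```bash
python3 - <<'E'
from h import *
a=cv2.imread('pics/top1.png')[130:310,180:460]; cv2.imwrite('pics/top1c.png',cv2.resize(a,None,fx=2.8,fy=2.8,interpolation=cv2.INTER_CUBIC))
E
```

```text
(no output)
```

View pics/top1c.png

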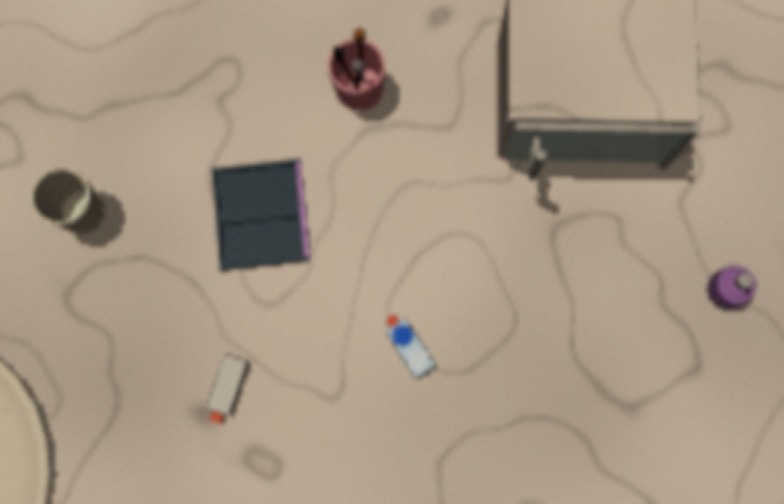

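View pics/side1.png

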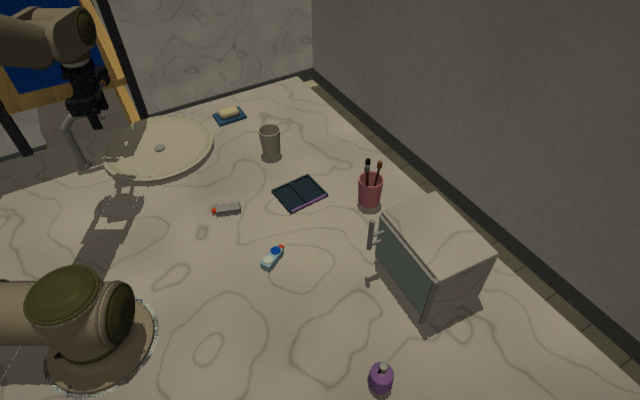

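```bash
cat > fit.py <<'E'
from h import *
from scipy.optimize import minimize
def box(x0,x1,y0,y1,z0,z1): return np.array([[x,y,z] for x in(x0,x1) for y in(y0,y1) for z in(z0,z1)])/1000
CASE=[box(-35,35,-15,15,0,20),box(35,47,-7,7,7,13)]
TRAY=[box(-67,67,-57,57,0,9)]
CUB=[box(-80,80,-110,110,0,170)]
S=8
def render(p,parts,q,z=0,crop=None):
    x0,y0,w,h=crop
    m=np.zeros((h*S,w*S),np.uint8); c,s=np.cos(q[2]),np.sin(q[2])
    for b in parts:
        X=b@np.array([[c,s,0],[-s,c,0],[0,0,1]])+[q[0],q[1],z]
        uv=np.array([proj(p,v) for v in X])
        cv2.fillConvexPoly(m,cv2.convexHull(np.round(((uv-[x0,y0]+.5)*S)).astype(np.int32)),255)
    return cv2.resize(m,(w,h),interpolation=cv2.INTER_AREA)/255.
def fit(views,parts,q0,z=0):
    V=[]
    for p,m in views:
        x,y,w,h=cv2.boundingRect(m.astype(np.uint8)); c=(x-10,y-10,w+20,h+20)
        mm=np.zeros((420+40,680+40)); mm[20:420,20:660]=m
        V.append((p,mm[c[1]+20:c[1]+20+c[3],c[0]+20:c[0]+20+c[2]],c))
    cost=lambda q:sum(np.abs(render(p,parts,q,z,c)-m).sum()/m.sum() for p,m,c in V)
    best=None
    for dy in(-.15,0,.15):
        q=np.array(q0)+[0,0,dy]; sim=np.array([q,q+[.008,0,0],q+[0,.008,0],q+[0,0,.1]])
        r=minimize(cost,q,method='Nelder-Mead',options=dict(initial_simplex=sim,xatol=1e-4,fatol=1e-4))
        if best is None or r.fun<best.fun: best=r
    return best.x,best.fun
def mask(p,n,near=None):
    r=ctrl.regions_of(p,n)
    if near is None: return r[0]['mask'],r[0]['p']
    uv=proj(p,[*near,.01])
    for k in r:
        b=k['bbox']
        if b[0]-8<uv[0]<b[2]+8 and b[1]-8<uv[1]<b[3]+8: return k['mask'],k['p']
    return None,0
E
python3 - <<'E'
from fit import *
t=cam('top'); d=cam('side')
for n,parts,q in(('pill_case',CASE,(.395,.235,2.9)),('lens_case',CASE,(.43,.025,.5)),('tray',TRAY,(.615,.193,0)),('cubby',CUB,(.744,-.235,0))):
    ms=[(p,*mask(p,n,q[:2] if n!='cubby' else None)) for p in(t,d)]
    for sel in ([0],[1],[0,1]):
        v=[(ms[i][0],ms[i][1]) for i in sel if ms[i][1] is not None]
        if not v: continue
        x,c=fit(v,parts,q); print(n,sel,np.round(x,4),round(np.degrees(x[2]),1),'cost',round(c,3),[round(ms[i][2],2) for i in sel])
E
```

```text
pill_case [0] [0.3971 0.2388 2.7947] 160.1 cost 0.14 [0.52]
pill_case [1] [0.3973 0.2416 2.812 ] 161.1 cost 0.178 [0.52]
pill_case [0, 1] [0.397  0.2396 2.7964] 160.2 cost 0.352 [0.52, 0.52]
lens_case [0] [0.4339 0.0144 0.5845] 33.5 cost 0.214 [0.66]
lens_case [1] [0.432  0.0138 0.5225] 29.9 cost 0.101 [0.83]
lens_case [0, 1] [0.4324 0.0144 0.5545] 31.8 cost 0.325 [0.66, 0.83]
tray [0] [0.6117 0.196  0.061 ] 3.5 cost 0.051 [0.71]
tray [1] [0.6115 0.1989 0.0458] 2.6 cost 0.049 [0.95]
tray [0, 1] [0.6115 0.1977 0.0602] 3.4 cost 0.11 [0.71, 0.95]
cubby [0] [ 0.7439 -0.2246 -0.067 ] -3.8 cost 0.043 [0.94]
cubby [1] [ 0.7461 -0.2264 -0.0699] -4.0 cost 0.036 [0.83]
cubby [0, 1] [ 0.7449 -0.2261 -0.0644] -3.7 cost 0.084 [0.94, 0.83]
```

```bash
cat > plan.py <<'E'
from h import *
def yaw_now():
    m=R.from_rotvec(ctrl.sense()['tool_rot']).as_matrix(); return np.degrees(np.arctan2(m[1,1],m[0,1]))
def plan(wps,start=None):
    # wps: (x,y,z,yaw deg of tool y, turn kept as unwrapped number); prints shift and turn per call
    s=ctrl.sense(); m=R.from_rotvec(s['tool_rot']).as_matrix()
    p=np.array(s['tool_pos']); yw=yaw_now()
    print('t %.2f'%s['clock'],'at',np.round(p*1000,1),'yaw',round(yw,1),'tilt',np.round(m[:2,2],4),'grip',round(s['grip_width']*1000,1),round(s['grip_force'],1))
    for w in wps:
        turn=yw-w[3]
        print(np.round(m.T@(np.array(w[:3])-p)*1000,1),'turn',round(turn,1))
        a=R.from_euler('z',w[3]-yw,degrees=True).as_matrix(); m=a@m; p=np.array(w[:3]); yw=w[3]
E
python3 - <<'E'
from plan import *
x,y=.397,.24
plan([(.30,.38,.2,31.6),(x,y,.10,-8.4),(x,y,.10,-48.4),(x,y,.10,-88.4),(x,y,.10,-109.9),(x,y,.009,-109.9)])
E
```

```text
t 2.00 at [173.9 521.8 238.7] yaw 71.6 tilt [-0.  0.] grip 87.8 0.0
[-164.4  -94.6   38.7] turn 40.0
[-170.1    9.3  100. ] turn 40.0
[0. 0. 0.] turn 40.0
[0. 0. 0.] turn 40.0
[0. 0. 0.] turn 21.5
[-0. -0. 91.] turn 0.0
```

```bash
python3 -m handwheel '[[88,-164,-95,39,40],[88,-164,-95,39,40],[88,-164,-95,39,40],[88,-164,-95,39,40],[88,-164,-95,39,40]]' && python3 -m handwheel '[[88,-170,9,100,40],[88,-170,9,100,40],[88,-170,9,100,40],[88,-170,9,100,40],[88,-170,9,100,40]]' && python3 -m handwheel '[[88,0,0,0,40],[88,0,0,0,40],[88,0,0,0,40],[88,0,0,0,40],[88,0,0,0,40]]' && python3 -m handwheel '[[88,0,0,0,40],[88,0,0,0,40],[88,0,0,0,40],[88,0,0,0,40],[88,0,0,0,40]]'; python3 - <<'E'
from plan import *
x,y=.397,.24
plan([(x,y,.10,-109.9),(x,y,.009,-109.9)])
E
```

```text
clock: 2.5
tool_pos: [0.3019, 0.3766, 0.1989]
tool_rot: [1.548, 2.733, -0.003]
contact_force: [-0.9, 0.4, 0.9]
grip_width: 0.0881
grip_force: 0.0
clock: 3.0
tool_pos: [0.3975, 0.2362, 0.0974]
tool_rot: [-2.389, -2.039, 0.006]
contact_force: [0.1, 1.1, 0.4]
grip_width: 0.088
grip_force: 0.0
clock: 3.5
tool_pos: [0.3963, 0.2396, 0.0998]
tool_rot: [2.94, 1.106, 0.0]
contact_force: [0.7, -1.3, 0.1]
grip_width: 0.088
grip_force: 0.0
clock: 4.0
tool_pos: [0.3963, 0.2397, 0.0998]
tool_rot: [-3.141, -0.034, -0.0]
contact_force: [0.3, 0.9, 0.2]
grip_width: 0.0879
grip_force: 0.0
t 4.00 at [396.3 239.7  99.8] yaw -88.8 tilt [0.0003 0.0001] grip 87.9 0.0
[ 0.8 -0.3 -0.2] turn 21.1
[-0.  0. 91.] turn 0.0
```

```bash
python3 -m handwheel '[[88,1,0,0,8],[88,1,0,0,16],[88,1,0,0,21],[88,1,0,45,21],[88,1,0,70,21]]' && python3 -m handwheel '[[88,0,0,21,0],[88,0,0,21,0],[20,0,0,21,0],[20,0,0,21,0],[20,0,0,21,0]]' && python3 -m handwheel '[[20,0,0,0,0],[20,0,0,0,0],[20,0,0,0,0]]' ; python3 - <<'E'
from plan import *
plan([])
cam('side','s2.png')
a=cv2.imread('pics/s2.png')[130:290,150:430]; cv2.imwrite('pics/s2c.png',cv2.resize(a,None,fx=2.8,fy=2.8,interpolation=cv2.INTER_CUBIC))
E
```

```text
clock: 4.5
tool_pos: [0.3968, 0.2395, 0.0283]
tool_rot: [3.096, -0.531, -0.0]
contact_force: [1.6, 0.0, 0.9]
grip_width: 0.0881
grip_force: 0.0
clock: 5.0
tool_pos: [0.3976, 0.2398, 0.0098]
tool_rot: [-3.096, 0.53, -0.003]
contact_force: [0.4, -0.4, -0.7]
grip_width: 0.0658
grip_force: 0.0
clock: 5.3
tool_pos: [0.3972, 0.2397, 0.009]
tool_rot: [-3.096, 0.53, -0.001]
contact_force: [-0.1, 0.4, -0.2]
grip_width: 0.0419
grip_force: 0.0
t 5.30 at [397.2 239.7   9. ] yaw -109.4 tilt [0.0004 0.0001] grip 41.9 0.0
```

View pics/s2c.png

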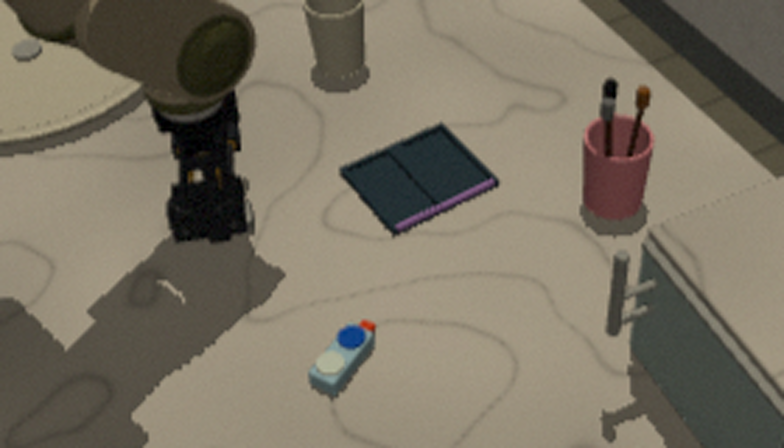

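The side view shows the gripper down over the pill case (about 210,215 in the crop), with the lens case at 340,355 and the tray at 420,180, all undisturbed. The fingers are still closing.

```bash
python3 -m handwheel '[[20,0,0,0,0],[20,0,0,0,0],[20,0,0,0,0],[20,0,0,0,0]]' && python3 -m handwheel '[[20,0,0,-30,0],[20,0,0,-60,0],[20,0,0,-60,0]]' ; python3 - <<'E'
from plan import *
a=np.radians(3.3); tx,ty=.6115,.1975
fx,fy=tx+.035*np.cos(a),ty+.035*np.sin(a)
# case centred in y: block -35..47 => block centre 6mm towards +y of tray
fx-=.006*np.sin(a); fy+=.006*np.cos(a)
print(fx,fy)
plan([(.50,.22,.08,-69.4),(fx,fy,.08,-29.4),(fx,fy,.08,3.3),(fx,fy,.0135,3.3)])
E
```

```text
clock: 5.75
tool_pos: [0.3971, 0.2396, 0.0088]
tool_rot: [3.097, -0.53, 0.0]
contact_force: [-0.4, 0.7, 1.8]
grip_width: 0.0303
grip_force: 30.0
clock: 6.05
tool_pos: [0.3985, 0.2402, 0.0714]
tool_rot: [-3.094, 0.53, -0.008]
contact_force: [0.2, 0.3, -0.7]
grip_width: 0.0295
grip_force: 30.0
0.6460965794197336 0.20550479184326903
t 6.05 at [398.5 240.2  71.4] yaw -109.4 tilt [0.0056 0.0017] grip 29.5 30.0
[102.4 -14.8  -8.1] turn -40.0
[131.7  65.    0.4] turn -40.0
[0. 0. 0.] turn -32.7
[-0.3  0.2 66.5] turn 0.0
```

```bash
python3 -m handwheel '[[20,20,-3,-2,-8],[20,45,-6,-5,-16],[20,75,-11,-9,-24],[20,102,-15,-9,-32],[20,102,-15,-9,-40]]' && python3 -m handwheel '[[20,33,16,0,-8],[20,66,32,0,-16],[20,100,49,0,-24],[20,132,65,0,-32],[20,132,65,0,-40]]' && python3 -m handwheel '[[20,0,0,0,-8],[20,0,0,0,-16],[20,0,0,0,-24],[20,0,0,0,-33],[20,0,0,0,-33]]' ; python3 - <<'E'
from fit import *
from plan import *
t=cam('top'); d=cam('side','s3.png'); 
v=[]
for p in(t,d):
    m,c=mask(p,'tray',(.6115,.1975)); print(c)
a=cv2.imread('pics/s3.png')[90:250,200:480]; cv2.imwrite('pics/s3c.png',cv2.resize(a,None,fx=2.8,fy=2.8,interpolation=cv2.INTER_CUBIC))
fx,fy=.646,.2055
plan([(fx,fy,.08,3.3),(fx,fy,.0135,3.3)])
E
```

```text
clock: 6.55
tool_pos: [0.501, 0.219, 0.0766]
tool_rot: [3.09, 0.567, 0.002]
contact_force: [-0.1, -0.3, -0.2]
grip_width: 0.0298
grip_force: 30.0
clock: 7.05
tool_pos: [0.6478, 0.2041, 0.0755]
tool_rot: [2.71, 1.589, 0.0]
contact_force: [-0.5, 0.3, -1.5]
grip_width: 0.0296
grip_force: 30.0
clock: 7.55
tool_pos: [0.6443, 0.2053, 0.0761]
tool_rot: [-2.149, -2.29, 0.002]
contact_force: [0.5, 0.7, -0.6]
grip_width: 0.0299
grip_force: 30.0
0.57
0.71
t 7.75 at [644.6 205.3  77.2] yaw 3.4 tilt [-0.0007 -0.0001] grip 29.5 30.0
[ 0.1  1.4 -2.8] turn 0.1
[ 0.   0.  66.5] turn 0.0
```

View pics/s3c.png

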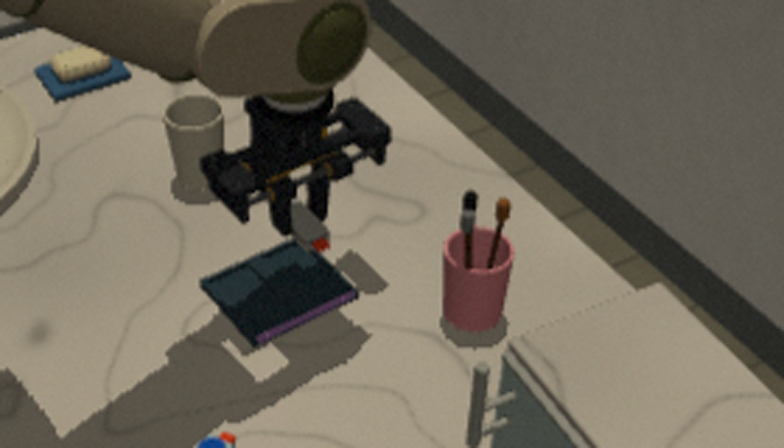

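The case hangs over the far pocket at about (310,225) in the crop, with its coral tab (320,243) pointing to the lilac edge. I'm lowering it now.

```bash
python3 -m handwheel '[[20,0,1,25,0],[20,0,1,45,0],[20,0,1,55,0],[20,0,1,60,0],[20,0,1,64,0]]' && python3 -m handwheel '[[20,0,0,0,0],[50,0,0,0,0],[50,0,0,0,0],[50,0,0,0,0],[50,0,0,0,0]]'&& python3 -m handwheel '[[50,0,0,-30,0],[50,0,0,-80,0],[50,0,0,-80,0]]' ; python3 - <<'E'
from plan import *
x,y=.4324,.0144
plan([(.58,.12,.092,43.3),(x+.03,y+.02,.092,83.3),(x,y,.08,121.8),(x,y,.009,121.8)])
E
```

```text
clock: 8.25
tool_pos: [0.6461, 0.2055, 0.014]
tool_rot: [2.152, 2.288, 0.001]
contact_force: [-0.2, -1.1, -0.7]
grip_width: 0.0297
grip_force: 30.0
clock: 8.75
tool_pos: [0.6458, 0.2054, 0.0141]
tool_rot: [2.151, 2.289, 0.001]
contact_force: [-0.2, 0.6, -0.3]
grip_width: 0.0501
grip_force: 0.0
clock: 9.05
tool_pos: [0.6486, 0.2059, 0.1008]
tool_rot: [2.146, 2.284, 0.015]
contact_force: [1.3, 0.6, -0.2]
grip_width: 0.0501
grip_force: 0.0
t 9.05 at [648.6 205.9 100.8] yaw 3.6 tilt [0.012  0.0017] grip 50.1 0.0
[-81.5 -73.9   7.9] turn -39.7
[  18.4 -144.3   -1.7] turn -40.0
[ 27.5 -23.5  11.7] turn -38.5
[-0.1 -0.9 71. ] turn 0.0
```

```bash
python3 -m handwheel '[[88,-82,-74,5,-8],[88,-82,-74,5,-16],[88,-82,-74,5,-24],[88,-82,-74,5,-32],[88,-82,-74,5,-40]]' && python3 -m handwheel '[[88,18,-144,0,-8],[88,18,-144,0,-16],[88,18,-144,0,-24],[88,18,-144,0,-32],[88,18,-144,0,-40]]'&& python3 -m handwheel '[[88,27,-23,10,-8],[88,27,-23,10,-16],[88,27,-23,10,-24],[88,27,-23,10,-32],[88,27,-23,10,-38]]' ; python3 - <<'E'
from fit import *
from plan import *
t=cam('top'); d=cam('side')
r=[(p,*mask(p,'pill_case',(.646,.2055))) for p in(t,d)]
for a in r:
  if a[1] is not None: print('pill',fit([(a[0],a[1])],CASE,(.646,.2055,-1.51),.003),a[2])
x,y=.4324,.0144
plan([(x,y,.08,121.8),(x,y,.009,121.8)])
E
```

```text
clock: 9.55
tool_pos: [0.5768, 0.1184, 0.089]
tool_rot: [1.232, 2.89, 0.0]
contact_force: [-0.3, 0.2, 0.1]
grip_width: 0.0872
grip_force: 0.0
clock: 10.05
tool_pos: [0.4596, 0.0321, 0.0891]
tool_rot: [0.17, 3.136, -0.0]
contact_force: [0.7, 0.4, -0.3]
grip_width: 0.0881
grip_force: 0.0
clock: 10.55
tool_pos: [0.4309, 0.0129, 0.0789]
tool_rot: [-0.862, 3.02, -0.001]
contact_force: [0.3, 0.7, 0.0]
grip_width: 0.0881
grip_force: 0.0
pill (array([ 0.6485    ,  0.20328395, -1.54634259]), np.float64(0.4923120327267597)) 0.5
pill (array([ 0.64680081,  0.20660697, -1.55233918]), np.float64(0.12181482458454233)) 0.49
t 10.75 at [430.9  13.   78.8] yaw 121.4 tilt [ 0.0003 -0.0001] grip 88.1 0.0
[-2.1  0.4 -1.2] turn -0.4
[ 0.  0. 71.] turn 0.0
```

```bash
python3 -m handwheel '[[88,-2,0,30,0],[88,-2,0,55,0],[88,-2,0,70,0],[20,-2,0,70,0],[20,-2,0,70,0]]' && python3 -m handwheel '[[20,0,0,0,0],[20,0,0,0,0],[20,0,0,0,0],[20,0,0,0,0],[20,0,0,0,0]]' && python3 -m handwheel '[[20,0,0,0,0],[20,0,0,0,0],[20,0,0,-30,0],[20,0,0,-75,0],[20,0,0,-75,0]]' ; python3 - <<'E'
from plan import *
a=np.radians(3.3); tx,ty=.6115,.1975
fx,fy=tx-.035*np.cos(a),ty-.035*np.sin(a)
fx-=.006*np.sin(a); fy+=.006*np.cos(a)
print(fx,fy)
plan([(.48,.07,.085,83.3),(fx,fy,.085,43.3),(fx,fy,.08,3.3),(fx,fy,.0135,3.3)])
E
```

```text
clock: 11.25
tool_pos: [0.4327, 0.014, 0.009]
tool_rot: [0.852, -3.024, 0.0]
contact_force: [-0.4, 0.2, 0.3]
grip_width: 0.0741
grip_force: 0.0
clock: 11.75
tool_pos: [0.4326, 0.014, 0.0089]
tool_rot: [-0.854, 3.023, -0.0]
contact_force: [-0.2, -0.2, 0.3]
grip_width: 0.0342
grip_force: 0.0
clock: 12.25
tool_pos: [0.4345, 0.0136, 0.0875]
tool_rot: [-0.853, 3.016, -0.006]
contact_force: [0.8, 1.0, -1.5]
grip_width: 0.0295
grip_force: 29.9
0.5762126522567516 0.2014753099560993
t 12.25 at [434.5  13.6  87.5] yaw 121.6 tilt [ 0.0079 -0.002 ] grip 29.5 29.9
[-68.3  24.2   2.8] turn 38.3
[-80.2 141.8  -0.4] turn 40.0
[0. 0. 5.] turn 40.0
[ 0.4  0.4 66.5] turn 0.0
```

```bash
python3 -m handwheel '[[20,-14,5,1,8],[20,-28,10,2,16],[20,-42,15,3,24],[20,-56,20,3,32],[20,-68,24,3,38]]' && python3 -m handwheel '[[20,-16,28,0,8],[20,-32,56,0,16],[20,-48,85,0,24],[20,-64,114,0,32],[20,-80,142,0,40]]' && python3 -m handwheel '[[20,0,0,0,8],[20,0,0,0,16],[20,0,0,0,24],[20,0,0,0,32],[20,0,0,0,40]]' ; python3 - <<'E'
from fit import *
from plan import *
d=cam('side','s4.png'); 
a=cv2.imread('pics/s4.png')[90:250,200:480]; cv2.imwrite('pics/s4c.png',cv2.resize(a,None,fx=2.8,fy=2.8,interpolation=cv2.INTER_CUBIC))
fx,fy=.576,.2015
plan([(fx,fy,.08,3.3),(fx,fy,.0135,3.3)])
E
```

```text
clock: 12.75
tool_pos: [0.4779, 0.0707, 0.0797]
tool_rot: [-0.184, -3.135, -0.0]
contact_force: [-0.2, 0.5, -0.4]
grip_width: 0.0298
grip_force: 29.9
clock: 13.25
tool_pos: [0.5735, 0.2034, 0.0794]
tool_rot: [-1.246, -2.882, 0.001]
contact_force: [-0.2, 0.4, -0.0]
grip_width: 0.0294
grip_force: 29.9
clock: 13.75
tool_pos: [0.5729, 0.2021, 0.0793]
tool_rot: [-2.157, -2.282, 0.002]
contact_force: [0.2, -1.2, -1.1]
grip_width: 0.0296
grip_force: 29.9
t 13.80 at [572.9 202.1  79.4] yaw 2.8 tilt [-0.0016 -0.0002] grip 29.8 29.9
[-0.8  3.  -0.6] turn -0.5
[ 0.   0.1 66.5] turn 0.0
```

View pics/s4c.png

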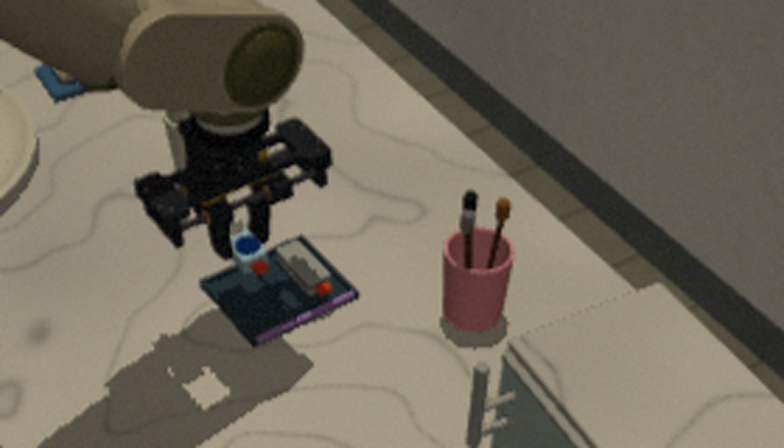

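The side view shows the pill case flat in the far pocket with its tab at the lilac edge. The lens case hangs over the near pocket with its tab pointing the same way. I'm lowering it now.

```bash
python3 -m handwheel '[[20,-1,3,25,0],[20,-1,3,45,0],[20,-1,3,57,0],[20,-1,3,62,0],[20,-1,3,66,0]]' && python3 -m handwheel '[[20,0,0,0,0],[50,0,0,0,0],[50,0,0,0,0],[50,0,0,0,0],[50,0,0,0,0]]'&& python3 -m handwheel '[[50,0,0,-30,0],[50,0,0,-80,0],[50,0,0,-130,0],[50,0,0,-180,0],[50,0,0,-230,0]]' ; python3 - <<'E'
from plan import *
x,y=.622,-.136
plan([(.576,.10,.24,-36.7),(x-.03,y,.24,-76.7),(x,y,.24,-93.8)])
E
```

```text
clock: 14.3
tool_pos: [0.5765, 0.2014, 0.0145]
tool_rot: [2.15, 2.29, 0.0]
contact_force: [-0.5, 0.8, -0.1]
grip_width: 0.0299
grip_force: 29.9
clock: 14.8
tool_pos: [0.5765, 0.2014, 0.0151]
tool_rot: [2.151, 2.289, 0.001]
contact_force: [-0.4, 0.9, -0.7]
grip_width: 0.0497
grip_force: 0.0
clock: 15.3
tool_pos: [0.5758, 0.2013, 0.2471]
tool_rot: [2.151, 2.289, 0.0]
contact_force: [1.3, 0.0, -0.8]
grip_width: 0.05
grip_force: 0.0
t 15.30 at [575.8 201.3 247.1] yaw 3.6 tilt [0.0003 0.    ] grip 50.0 0.0
[-101.1   -6.1    7.1] turn 40.3
[-179.7  153.9    0. ] turn 40.0
[29.2  6.9  0. ] turn 17.1
```

```bash
python3 -m handwheel '[[50,-20,0,0,8],[50,-40,0,0,16],[50,-60,-2,0,24],[50,-80,-4,0,32],[50,-100,-6,0,40]]' ; python3 - <<'E'
from fit import *
from plan import *
t=cam('top','t5.png'); d=cam('side','s5.png')
for n,z in(('gate_grip',.18),('gate_hinge',.18)):
  for p in(t,d):
    for k in ctrl.spot_point(p,n)[:1]: print(n,round(k['p'],2),np.round(k['location'],1),at_z(p,k['location'],z))
for n,q in(('pill_case',(.646,.2055,-1.51)),('lens_case',(.576,.2015,-1.51))):
  for p in (t,d):
    m,c=mask(p,n,q[:2])
    if m is not None: print(n,fit([(p,m)],CASE,q,.003),c)
a=cv2.imread('pics/t5.png')[130:230,240:420]; b=cv2.imread('pics/s5.png')[150:250,260:440]
cv2.imwrite('pics/c5.png',cv2.resize(np.vstack([a,b]),None,fx=3,fy=3,interpolation=cv2.INTER_CUBIC))
E
```

```text
clock: 15.8
tool_pos: [0.5764, 0.1004, 0.2449]
tool_rot: [2.809, 1.408, 0.0]
contact_force: [0.4, 0.0, 0.6]
grip_width: 0.05
grip_force: 0.0
gate_grip 0.57 [371.6 186.5] [ 0.61945955 -0.13912682  0.18      ]
gate_grip 0.71 [369.7 227.5] [ 0.61557511 -0.14793745  0.18      ]
gate_hinge 0.57 [428.1 172.5] [ 0.656858   -0.32162332  0.18      ]
gate_hinge 0.57 [437.8 276.5] [ 0.65815584 -0.32603486  0.18      ]
pill_case (array([ 0.64726738,  0.20858845, -1.50710746]), np.float64(0.09911764705882353)) 0.67
lens_case (array([ 0.57666647,  0.20744982, -1.70109359]), np.float64(0.32123128821421043)) 0.7
```

View pics/c5.png

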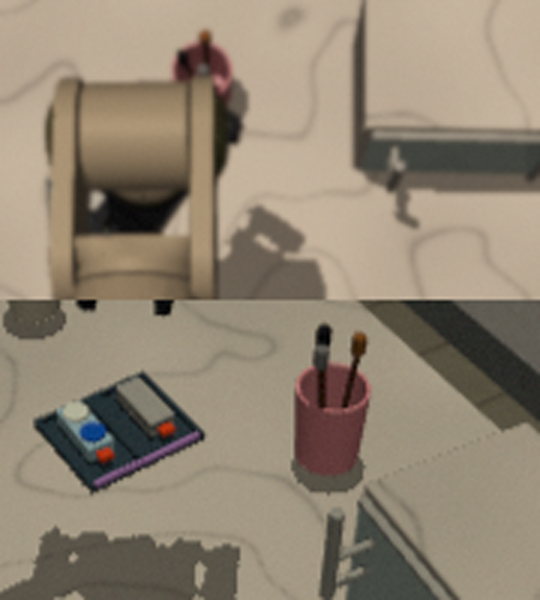

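The crops show both cases flat in their pockets with their tabs at the lilac edge. The post top sits at about (372,180) in the top picture and (372,221) in the side picture. I'll check its position from both.

```bash
python3 - <<'E'
from plan import *
t=cam('top'); d=cam('side')
print(at_z(t,(372,180.5),.195),at_z(d,(371.8,221.5),.195))
for X in[(.620,-.138,.195),(.620,-.138,.18),(.620,-.138,.095)]: print(proj(t,X),proj(d,X))
x,y=.620,-.139
plan([(x-.04,y+.02,.24,-76.7),(x,y,.24,-93.8),(x,y,.161,-93.8)])
E
```

```text
[ 0.63483026 -0.13977722  0.195     ] [ 0.62132882 -0.14588707  0.195     ]
[371.77198052 185.11084005] [369.2750771 219.4766602]
[371.23107385 186.35065384] [368.77074952 223.90925771]
[368.39375868 192.85407246] [366.11638007 247.23883928]
t 16.40 at [576.6 101.6 244.7] yaw -36.4 tilt [-0.0001  0.    ] grip 50.2 0.0
[-175.5  133.6    4.7] turn 40.3
[34.3 28.7 -0. ] turn 17.1
[ 0.  0. 79.] turn 0.0
```

```bash
python3 -m handwheel '[[60,-35,27,0,8],[60,-70,53,0,16],[60,-105,80,0,24],[60,-140,107,0,32],[60,-175,134,0,40]]' && python3 -m handwheel '[[60,20,15,0,8],[60,37,27,0,17],[60,37,27,0,17],[60,37,27,20,17],[60,37,27,20,17]]'; python3 - <<'E'
from plan import *
d=cam('side','s6.png'); t=cam('top','t6.png')
a=cv2.imread('pics/s6.png')[160:290,290:460]; b=cv2.imread('pics/t6.png')[130:260,320:490]
cv2.imwrite('pics/c6.png',cv2.resize(np.hstack([a,b]),None,fx=2.35,fy=2.35,interpolation=cv2.INTER_CUBIC))
plan([(.622,-.14,.22,-93.8),(.622,-.14,.161,-93.8)])
for p in(d,t):
  for k in ctrl.spot_point(p,'gate_grip')[:1]: print(round(k['p'],2),np.round(k['location'],1),at_z(p,k['location'],.18))
E
```

```text
clock: 16.9
tool_pos: [0.5803, -0.1208, 0.2448]
tool_rot: [3.121, 0.363, 0.0]
contact_force: [0.7, 0.1, -0.0]
grip_width: 0.0602
grip_force: 0.0
clock: 17.4
tool_pos: [0.6215, -0.1358, 0.2226]
tool_rot: [-3.139, 0.088, 0.007]
contact_force: [0.3, -0.0, 0.5]
grip_width: 0.0599
grip_force: 0.0
t 17.50 at [ 622.3 -136.2  225.1] yaw -93.3 tilt [-0.0005  0.0002] grip 60.2 0.0
[-0.1  3.8  5.1] turn 0.5
[ 0.  0. 59.] turn 0.0
0.61 [369.8 223.2] [ 0.6232532  -0.13742631  0.18      ]
```

View pics/c6.png

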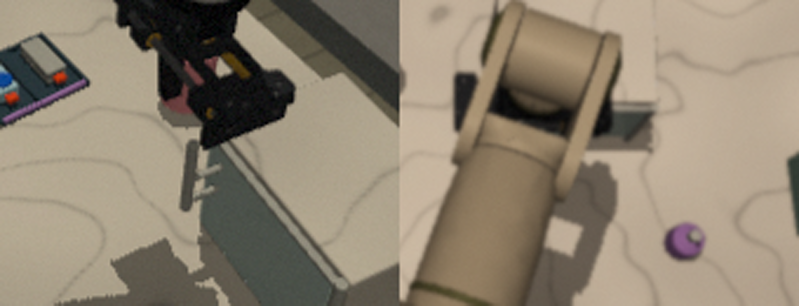

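The side crop shows the gripper just above the post (post top about (192,143)). The top view is blocked by the arm, so I'm descending with a force check.

```bash
python3 -m handwheel '[[60,0,4,5,0],[60,0,4,15,0],[60,0,4,25,0],[60,0,4,35,0]]' && python3 -m handwheel '[[60,0,0,12,0],[60,0,0,24,0],[60,0,0,29,0]]' && python3 -m handwheel '[[5,0,0,0,0],[5,0,0,0,0],[5,0,0,0,0],[5,0,0,0,0],[5,0,0,0,0]]'&& python3 -m handwheel '[[5,0,0,0,0],[5,0,0,0,0],[5,0,0,0,0]]'; python3 - <<'E'
from plan import *
d=cam('side','s7.png')
a=cv2.imread('pics/s7.png')[160:290,290:460]
cv2.imwrite('pics/c7.png',cv2.resize(a,None,fx=3,fy=3,interpolation=cv2.INTER_CUBIC))
plan([])
E
```

```text
clock: 18.0
tool_pos: [0.6223, -0.1407, 0.1885]
tool_rot: [-3.14, 0.094, 0.001]
contact_force: [-0.7, 0.1, 0.4]
grip_width: 0.06
grip_force: 0.0
clock: 18.3
tool_pos: [0.6221, -0.1405, 0.1589]
tool_rot: [-3.139, 0.094, 0.003]
contact_force: [-0.1, -1.2, -0.2]
grip_width: 0.0603
grip_force: 0.0
clock: 18.8
tool_pos: [0.6226, -0.1408, 0.1611]
tool_rot: [3.14, -0.094, 0.001]
contact_force: [0.0, 0.1, 0.2]
grip_width: 0.0227
grip_force: 0.0
clock: 19.1
tool_pos: [0.6227, -0.1429, 0.161]
tool_rot: [3.136, -0.096, 0.002]
contact_force: [0.4, -8.3, -1.2]
grip_width: 0.0107
grip_force: 30.0
t 19.15 at [ 622.7 -142.9  161. ] yaw -93.5 tilt [ 0.001  -0.0038] grip 10.6 30.0
```

View pics/c7.png

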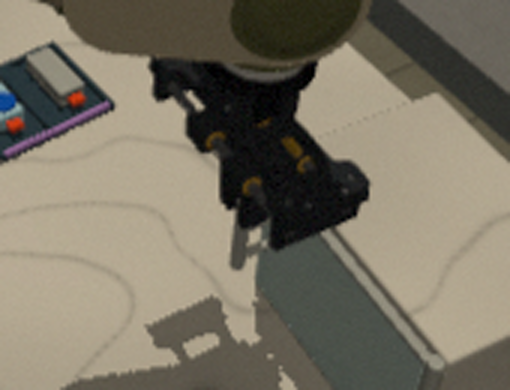

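The fingers hold the post, but the width is 10.6 mm instead of 12, so the post may sit near the pad edge. I'm checking its position against both views.

```bash
python3 - <<'E'
from plan import *
d=cam('side'); t=cam('top')
s=ctrl.sense(); print(s['contact_force'],s['wrist_torque'])
print(at_z(d,(370,247.5),.095),at_z(t,(371.7,192.5),.095))
g=cv2.imread('pics/t5.png')[172:198,358:386]; h=cv2.imread('pics/s5.png')[212:256,356:386]
cv2.imwrite('pics/c8.png',np.hstack([cv2.resize(g,(400,371),interpolation=cv2.INTER_NEAREST),cv2.resize(h,(253,371),interpolation=cv2.INTER_NEAREST)]))
E
```

```text
[ 0.09693267 -8.11663295 -1.41846302] [-1.3586066   0.08615327  0.03637339]
[ 0.62761033 -0.14344086  0.095     ] [ 0.62070071 -0.14919989  0.095     ]
```

View pics/c8.png

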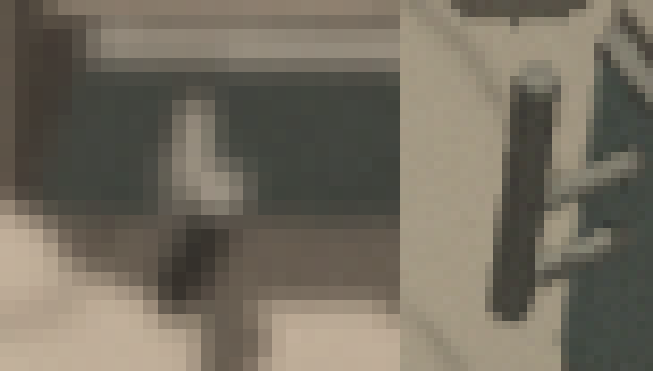

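The zoom puts the post top at about (373.0,184.8) in the top picture and (372.1,220.8) in the side picture. That gives an axis near (0.622,-0.1435), well inside the pads, so the grasp is good. Next I'll work out the arc rows.

```bash
python3 - <<'E'
from plan import *
H=np.array([.6530,-.325]); G=np.array([.6225,-.1435]); print(np.linalg.norm(G-H))
c=np.array([.6225,-.1405]); yaw=-93.5
for k in range(4):
    a=np.radians(yaw); Y=np.array([np.cos(a),np.sin(a)]); X=np.array([Y[1],-Y[0]])*-1
    X=-np.array([-Y[1],Y[0]])*-1  # placeholder, fixed below
    m=R.from_rotvec(ctrl.sense()['tool_rot']).as_matrix()
    if k==0: s=np.sign(m[0,0]*-Y[1]+m[1,0]*Y[0])
    X=s*np.array([-Y[1],Y[0]])
    rows=[]
    for j in range(1,6):
        th=np.radians(15*k+3*j); P=H+np.array([[np.cos(th),-np.sin(th)],[np.sin(th),np.cos(th)]])@(G-H)
        r=[round((P-c)@X*1000),round((P-c)@Y*1000)]; rows.append((*r,-3*j))
    print(rows,np.round(P,4)); c=c+(r[0]*X+r[1]*Y)/1000; yaw+=15
E
```

```text
0.1840448314949377
[(-9, 5, -3), (-18, 8, -6), (-27, 12, -9), (-36, 16, -12), (-45, 20, -15)] [ 0.5766 -0.1576]
[(-9, 2, -3), (-18, 5, -6), (-27, 9, -9), (-36, 12, -12), (-45, 17, -15)] [ 0.5358 -0.1831]
[(-9, 2, -3), (-18, 5, -6), (-27, 9, -9), (-36, 12, -12), (-45, 17, -15)] [ 0.5031 -0.2182]
[(-9, 2, -3), (-18, 5, -6), (-27, 8, -9), (-36, 12, -12), (-45, 17, -15)] [ 0.4806 -0.2607]
```

```bash
python3 -m handwheel '[[5,-9,5,0,-3],[5,-18,8,0,-6],[5,-27,12,0,-9],[5,-36,16,0,-12],[5,-45,20,0,-15]]' && python3 -m handwheel '[[5,-9,2,0,-3],[5,-18,5,0,-6],[5,-27,9,0,-9],[5,-36,12,0,-12],[5,-45,17,0,-15]]'; python3 -c "
from plan import *
plan([])"
```

```text
clock: 19.75
tool_pos: [0.576, -0.1572, 0.161]
tool_rot: [-3.124, -0.321, -0.0]
contact_force: [-0.2, 2.0, 0.2]
grip_width: 0.0109
grip_force: 30.0
clock: 20.25
tool_pos: [0.5351, -0.1828, 0.1609]
tool_rot: [-3.055, -0.725, 0.0]
contact_force: [-2.4, 5.4, 2.9]
grip_width: 0.0108
grip_force: 30.0
t 20.25 at [ 535.1 -182.8  160.9] yaw -63.3 tilt [-0.0007  0.0018] grip 10.8 30.0
```

```bash
python3 -m handwheel '[[5,-9,2,0,-3],[5,-18,5,0,-6],[5,-27,9,0,-9],[5,-36,12,0,-12],[5,-45,17,0,-15]]' && python3 -m handwheel '[[5,-9,2,0,-3],[5,-18,5,0,-6],[5,-27,8,0,-9],[5,-36,12,0,-12],[5,-45,17,0,-15]]' && python3 -m handwheel '[[5,0,0,0,0],[5,0,0,0,0]]'; python3 - <<'E'
from plan import *
plan([])
d=cam('side','s9.png'); t=cam('top','t9.png')
for p in(d,t):
 for n in('gate_grip','gate_hinge'):
  for k in ctrl.spot_point(p,n)[:1]: print(n,round(k['p'],2),np.round(k['location'],1),at_z(p,k['location'],.18))
a=cv2.imread('pics/s9.png')[150:400,240:500]; b=cv2.imread('pics/t9.png')[130:380,300:500]
cv2.imwrite('pics/c9.png',cv2.resize(np.hstack([a,b]),None,fx=1.7,fy=1.7,interpolation=cv2.INTER_CUBIC))
E
```

```text
clock: 20.75
tool_pos: [0.5022, -0.2182, 0.1609]
tool_rot: [-2.934, -1.118, 0.001]
contact_force: [-3.4, 4.9, 4.1]
grip_width: 0.0111
grip_force: 30.0
clock: 21.25
tool_pos: [0.4795, -0.2609, 0.1609]
tool_rot: [-2.762, -1.491, 0.002]
contact_force: [-5.8, 5.3, 5.9]
grip_width: 0.0114
grip_force: 30.0
clock: 21.45
tool_pos: [0.4795, -0.261, 0.1609]
tool_rot: [-2.764, -1.487, 0.002]
contact_force: [-5.7, 3.9, 4.3]
grip_width: 0.0109
grip_force: 30.0
t 21.45 at [ 479.5 -261.   160.9] yaw -33.4 tilt [-0.0026  0.0019] grip 10.9 30.0
gate_grip 0.66 [342.9 291.1] [ 0.47425422 -0.25719882  0.18      ]
gate_hinge 0.83 [438.1 274.3] [ 0.66229197 -0.32228329  0.18      ]
gate_hinge 0.41 [429.1 173.6] [ 0.65308401 -0.32442119  0.18      ]
```

View pics/c9.png

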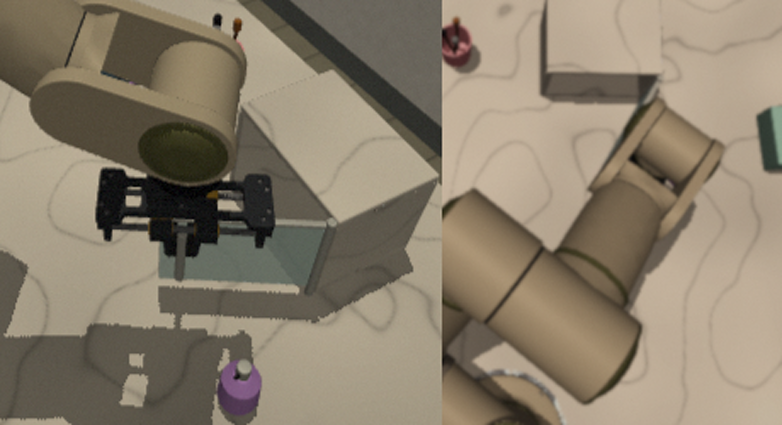

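The gate is open: the leaf's lower edge runs from about (334,315) to (421,322) in the side picture, and the post is in the fingers. I'll do one angle check from that edge.

```bash
python3 - <<'E'
from fit import *
d=cam('side')
A=at_z(d,(334.1,314.7),.023);B=at_z(d,(421.2,321.8),.023); print(A,B,np.linalg.norm(A-B),'leaf yaw',np.degrees(np.arctan2(*(A-B)[[1,0]]))-90)
for n,q in(('pill_case',(.646,.2055,-1.51)),('lens_case',(.576,.2015,-1.51)),('tray',(.6115,.1975,.06))):
    r=ctrl.regions_of(d,n); print(n,[(round(k['p'],2),np.round(k['bbox'])) for k in r[:1]],proj(d,[*q[:2],.012]))
E
```

```text
[ 0.48068233 -0.21845922  0.023     ] [ 0.64167538 -0.33403097  0.023     ] 0.19818070198115728 leaf yaw 54.326645093419614
pill_case [] [307.55328029 185.24073772]
lens_case [(0.65, array([369., 362., 393., 396.]))] [288.01347229 194.10490341]
tray [] [298.95753649 190.73344569]
```

```bash
python3 -c "
from plant import ctrl
print(ctrl.hand_in())"
```

```text
the job is handed in; nothing more can be done
None
```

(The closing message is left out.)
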